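# Slide the tall bottle crate into its bay and bolt it in

## Robot

A 6-joint arm with a two-finger parallel gripper is mounted at the origin on the work surface. World frame = base frame: x ahead of the robot, y to its left, z up, the work surface at z = 0. Lengths are in m, angles in degrees, forces in N, time in s.
With the tool pointing down it reaches from about 0.4 to 0.825 m from the base axis. Payload 7 kg.
Tool frame: the origin (TCP) lies midway between the tips of the shut fingers; the grasp point (between the pads) lies 19 mm behind it; z points along the fingers, y is the line along which they close (so a half turn about z gives the same grasp; the last joint's range is limited). The gripper opens to 88 mm and grips with 3 to 60 N. Pads are 19 mm wide; open, the fingers measure 130 mm over their backs; the gripper's body (78 mm by 193 mm) begins 47 mm behind the grasp point.
Start: joints at [90.418, 20.546, 0.682, 0, -70.136, -16.507], TCP at [0.187, 0.649, 0.227] pointing down, gripper open.
Joint ranges: [-176.03, 176.03], [-82.01, 121.73], [-58.28, 71.71], [-173.87, 95.51], [-174.79, -0.11], [-173.66, 173.66]. Speed limits (degrees/s): [136.94, 136.94, 172.46, 180, 180, 180].

## Interface

Orientations are given as [roll, pitch, yaw] about the fixed x, y, z axes, in that order (R = Rz(yaw) Ry(pitch) Rx(roll)).
In Python, from plant import r gives the robot as it stands. The module is installed in compiled form; this text tells all that it offers.
- The arm moves only by the tool play_rows, never from a script. Its argument "rows" is a list of rows, each an object with "slide": the shift along the tool's x, y, z as a fraction of full scale, a list of three; "delta_rot": the turn, a rotation vector about the tool's x, y, z as a fraction of full scale, a list of three; "fingers": the opening, from -1 (shut) to 1 (fully open). In form: [{"slide": [x, y, z], "delta_rot": [rx, ry, rz], "fingers": fingers}, ...]. A call has 1 to 8 rows; each row shifts and turns the commanded pose from where the row before left it, along the tool's axes as they then stand; what a row does not reach is not made up. Full scale, the value 1, is 0.15 m for a shift and 0.08 rad for a turn. A row lasts 1/8 s, in which the tool goes at most 62.5 mm and 10.7 degrees, less where a joint would pass 70% of its speed; a pose out of reach is approached as far as the arm can. A call with a number of a shift or a turn outside -1 to 1 is refused whole. A call with a gripper value outside its range is refused whole. The fingers move at their own pace and stop on an object; "squeeze" is the grip in N (left out, the last holds). Time passes only in rows, so rows that do not move let the fingers close. It gives the time, the measured TCP pose, the force, the opening and the grip force at its end, in the units of the state.
- r.get_state(): the state, without advancing time (a new reading comes with each control period).
- r.capture(name): name is "side" or "top"; returns a dict with "image" (400x640x3 uint8, blue, green, red), "fx", "fy", "cx", "cy" (pixels), "distortion" ([k1, k2, p1, p2, k3] as OpenCV has them; the pictures are not rectified), "R" (3x3) and "t" (3): a world point X has camera coordinates R X + t. Camera axes: x right, y down, z forward; pixel columns grow to the right and rows downward; lengths in m; the calibration is good to about 2 mm. A picture is of the moment at which its call begins. There is no depth.
- r.close_job(): hands the job in; it is judged then, once.
The state is a dict: "time_s": time; "joints": joint angles; "qd": joint speeds; "joint_torque": joint torques, N m; "tcp_pos": TCP position; "eef_rot": TCP orientation; "contact_force": force on the tool from outside, world axes, zero at the start; "moment": the same for the moment, N m; "gripper_width": finger opening in m; "gripper_force": force on a finger pad.
Only numpy, scipy, OpenCV 4.12 (cv2) and the standard library are available. Lean on these libraries where they do the work, as an engineer would, in place of code of your own. Each camera call takes 0.05 s, during which the arm holds its last target. There are 200 camera calls.

## Task

Push the tall, heavy two-bottle crate low down, on its toe board, so that it slides without tipping into the steel bay on the bar counter, squarely and fully home against the back stop. Then push the orange bolt by its post all the way across behind the crate to lock it in. Nothing is to be gripped or lifted, and the glassware and other things on the counter are to be left where they are.

Things in the scene. Friction and masses are not known exactly. Their poses are not given: they have to be found in the camera images.
- crate: Tall wooden crate with two bottles fixed in it, loose, 1.4 to 2 kg; pushed above about 60 mm it may tip. Origin: centre of underside; +x points away from the robot, towards the bay. Base 140 mm (x) by 170 mm (y), 50 mm high. On its far part (x -26 to +70 mm) stands the upright box, 215 mm high, bottle necks to 315 mm. The near part (x -70 to -26 mm) is the toe board, a 50 mm high step.
- crate_toe (a point): Centre of the flat near face of the crate's toe board, 25 mm above the counter, at crate x = -70 mm; the face is 170 mm wide and 50 mm high and is where to push. The upright box stands 44 mm farther back. Axes as the crate's.
- bay: Steel bay fixed to the counter; its place and yaw vary. Origin: on the counter, where the centre of the crate's underside is when home; +x points into the bay, away from the robot, and the home crate's axes are parallel to the bay's. Back stop (45 mm high) with its face at x = +70 mm. Side rails 26 mm high from x = +73 to +10 mm, inner faces at y = +-94 mm (9 mm clear of the crate each side).
- bay_mouth (a point): Middle of the bay's mouth, on the counter, at bay x = -31 mm, y = 0. From x = +10 mm to here the rails flare outwards, to inner edges at about y = +-108 mm. On the right (-y) side the grey bolt channel, 28 mm high, lies at bay x -105 to -75 mm, y -295 to -135 mm. Axes as the bay's.
- bolt (a joint): Travel (m) of the orange bolt along the bay's +y: 0 drawn back, 0.12 fully across (a stop). A bar 18 mm (x) by 160 mm (y), 30 to 48 mm above the counter, centred at bay x = -90 mm; its tip is at y = -135 mm drawn back and -15 mm fully across, then 11 mm clear of the home crate's toe board. Slides stiffly (3 to 4 N) and stays where left.
- bolt_post (a point): The bolt's upright orange post, 18 mm diameter, from 48 to 100 mm above the counter; this point is on its axis 74 mm above the counter. In the bay frame x = -90 mm, y = -275 mm plus the bolt's travel. Push it from its -y side.
- wine_glass: Bystander: clear stemmed glass, 195 mm high, 78 mm wide, left of the bay. Origin: centre of the foot.
- candle_jar: Bystander: amber candle jar, 64 mm wide, 60 mm high, left of the bay. Origin: centre of underside.
- tonic_bottle: Bystander: amber bottle, 56 mm wide, 170 mm high, at the right of the counter. Origin: centre of underside.
- bowl: Bystander: white bowl, 110 mm wide, 45 mm high, at the left of the counter. Origin: centre of underside.
- ice_bucket: Bystander: steel bucket, 120 mm wide, 130 mm high, right of the bay, beyond the bolt. Origin: centre of underside.
- spoon: Bystander: spoon lying on the counter, left of the crate. Origin: underside, near its middle.
- tumbler: Bystander: blue cup, 72 mm wide, 90 mm high, at the right of the counter. Origin: centre of underside.

How it is judged (in metres and radians):
On the way, in this order (a step that is already met when the one before it is completed fails the run):
1. the crate stands upright, square and fully home in the bay, with the bolt still drawn back (x of crate in the frame of bay above -0.008 m and y of crate in the frame of bay between -0.015 and 0.015 m and angle between the x axis of crate and the x axis of bay, either way round below 0.08 rad and angle between crate's own z axis and vertical below 0.05 rad and value of joint bolt below 0.06 m), for 0.2 s.
2. the bolt is pushed fully across behind the crate (value of joint bolt above 0.108 m), for 0.2 s.
At the end, for the whole second after the job is handed in: The crate stands upright on the counter and at rest in the bay, within 8 mm of the back stop position, within 15 mm of centre and 0.08 rad of square, and the bolt is at least 108 mm across (of 120) (x of crate in the frame of bay above -0.008 m and y of crate in the frame of bay between -0.015 and 0.015 m and angle between the x axis of crate and the x axis of bay, either way round below 0.08 rad and angle between crate's own z axis and vertical below 0.05 rad and value of joint bolt above 0.108 m and linear speed of crate below 0.01 m/s and height (world z) of crate below 0.006 m); the robot touches nothing.
It fails at once if the crate tips by more than 0.2 rad (angle between crate's own z axis and vertical above 0.2 rad).
It fails at once if the crate is lifted off the counter (height (world z) of crate above 0.02 m).
It fails at once if a bystander is pushed or lifted away (over 30 mm) (distance of any of wine_glass, candle_jar, ice_bucket, spoon, tonic_bottle, bowl, tumbler from where it was at the start of the episode above 0.03 m).
It fails at once if a bystander is knocked over (angle between any of wine_glass, candle_jar, ice_bucket, tonic_bottle, bowl, tumbler's own z axis and vertical above 0.35 rad).
It also fails if it takes over 54 s, if anything falls off the work surface, if the arm or the gripper's body presses on something with over 40 N, if the wrist force passes 120 N, or if a joint passes its speed limit or range.

## Working session

There is one attempt and no reset: what is moved stays moved. The work goes in short steps, Python scripts to look and compute and a tool call to move; the robot and the scene stay as the last step left them, time stands still between calls to the robot, and variables do not carry over. Pictures are saved under pics/ and viewed, at most 10 in all, crops included, and the job is handed in when it is done.

Besides the shell and the picture viewer there is one more tool, called as a command line: name --argument value ..., lists and objects as JSON in quotes. play_rows: Moves the arm, as the interface text tells. Shift numbers are shares of 0.15 m and turn numbers shares of 0.08 rad, none past 1 either way. Its arguments: {"type":"object","properties":{"rows":{"type":"array"},"squeeze":{"type":"number"}},"required":["rows"]}

```bash
mkdir -p pics
cat > h.py <<'E'
import cv2,numpy as np
from plant import r
def cam(n):
    c=r.capture(n); c['K']=np.array([[c['fx'],0,c['cx']],[0,c['fy'],c['cy']],[0,0,1.]]); c['D']=np.array(c['distortion']); c['R']=np.array(c['R']); c['t']=np.array(c['t']); return c
def ray(c,px,z):
    u=cv2.undistortPoints(np.array(px,float).reshape(-1,1,2),c['K'],c['D']).reshape(-1,2)
    d=np.c_[u,np.ones(len(u))]@c['R']; o=-c['R'].T@c['t']
    return o+d*((z-o[2])/d[:,2])[:,None]
def proj(c,X):
    return cv2.projectPoints(np.array(X,float).reshape(-1,1,3),cv2.Rodrigues(c['R'])[0],c['t'],c['K'],c['D'])[0].reshape(-1,2)
E
python3 - <<'E'
from h import *
for n in('top','side'):
    c=cam(n); cv2.imwrite(f'pics/{n}0.png',c['image']); print(n,-c['R'].T@c['t'],c['R'][2])
s=r.get_state(); print(s['tcp_pos'],s['eef_rot'],s['time_s'])
E
```

```text
top [ 0.31373299 -0.0299055   1.49500435] [ 0.19217022 -0.00690112 -0.98133734]
side [0.42283826 0.69482526 0.9920088 ] [ 0.16792485 -0.60484624 -0.77843578]
[0.18694971 0.64812689 0.22571253] [ 1.79913691e+02 -9.15676745e-03 -1.60921179e+01] 0.1
```

View pics/top0.png

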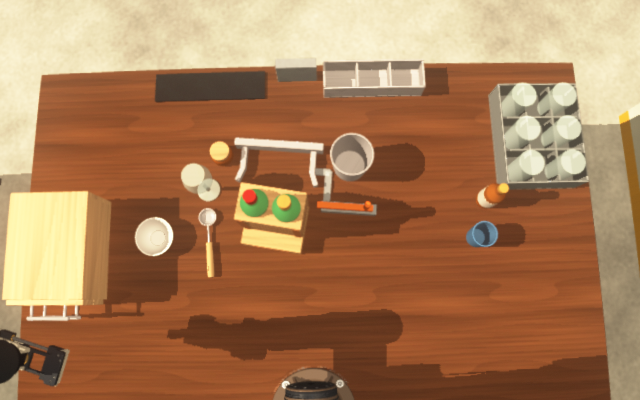

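View pics/side0.png

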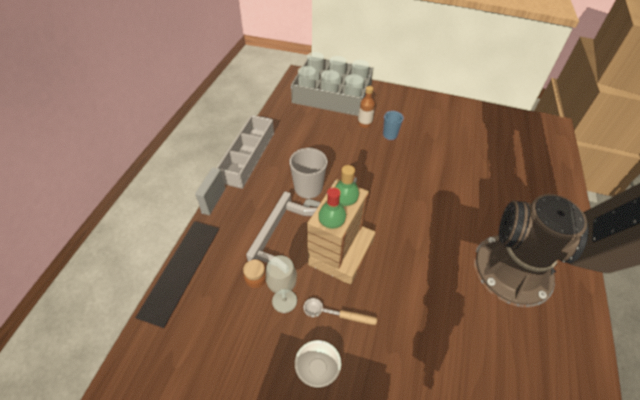

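The top view shows the crate at about (272,215) with its toe board at (274,241), the back stop along (235–323,145), the bolt bar at (318–376,207) with its post at (368,206), and the spoon at (210,240). Next I'll enlarge this part.

Run:
```python
from h import *
im=cv2.imread('pics/top0.png')[125:265,190:390]
cv2.imwrite('pics/z.png',cv2.resize(im,None,fx=4,fy=4,interpolation=cv2.INTER_CUBIC))
```

```text
(no output)
```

View pics/z.png

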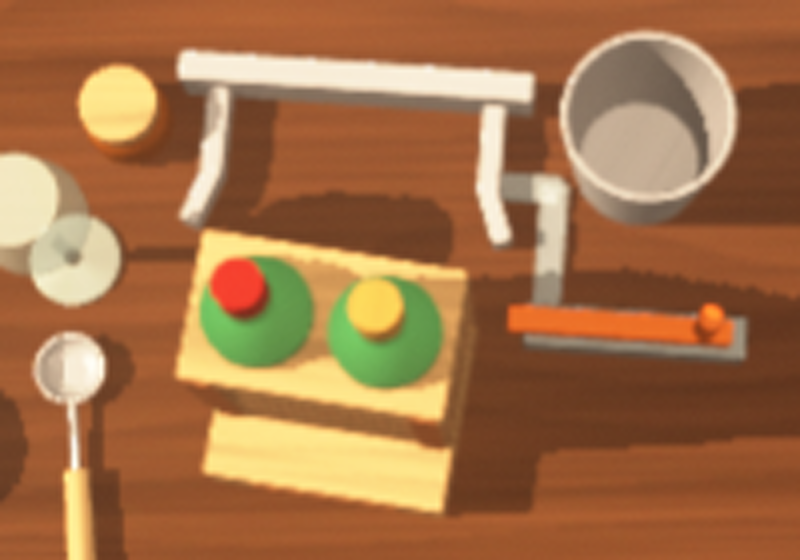

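Run:
```python
from h import *
c=cam('top')
P=lambda q,z:ray(c,(np.array(q,float)+.5)/4-.5+[190,125],z)
toe=P([(203,473),(443,512)],.05);stop=P([(180,79),(532,102)],.045)
bolt=P([(509,318),(733,334)],.048);post=P([(711,318)],.1)
rails=P([(229,92),(482,107),(226,150),(480,190)],.026)
box=P([(205,230),(468,270),(443,420),(177,378)],.215)
np.set_printoptions(precision=4,suppress=True)
for n,a in(('toe',toe),('stop',stop),('bolt',bolt),('post',post),('rails',rails),('box',box)): print(n,a[:,:2].tolist())
def yaw(a): d=a[0]-a[1]; return np.degrees(np.arctan2(-d[0],d[1])),np.linalg.norm(d)
for a in(toe,stop,bolt,rails[:2],box[:2],box[[3,2]]):print(yaw(a))
th=np.radians(np.mean([yaw(stop)[0],yaw(bolt)[0]]))
ex=np.array([np.cos(th),np.sin(th)]);ey=np.array([-ex[1],ex[0]])
bo=stop[:,:2].mean(0)-.07*ex
print('bay est stop',bo,'est rails y',[(p[:2]-bo)@ey for p in rails],'bolt in bay',[((p[:2]-bo)@ex,(p[:2]-bo)@ey) for p in (*bolt,post[0])])
tm=toe[:,:2].mean(0);b=np.radians(np.mean([yaw(toe)[0],yaw(box[:2])[0],yaw(box[[3,2]])[0]]))
cx=np.array([np.cos(b),np.sin(b)])
o1=tm+.07*cx;o2=box[:,:2].mean(0)-.022*cx
print('crate',o1,o2,np.degrees(b)); 
for o in(o1,o2): print('in bay',(o-bo)@ex,(o-bo)@ey)
print(th*57.3)
```

```text
toe [[0.46577504642524037, 0.19440326194328353], [0.4346961397351535, 0.026702888424412638]]
stop [[0.754608191384706, 0.21377862020887795], [0.7306210156187203, -0.0426393188368005]]
bolt [[0.5712041274022042, -0.02237433567984417], [0.5557855425553468, -0.18095542842975565]]
post [[0.5585641827954917, -0.1609164920511086]]
rails [[0.7494105666753312, 0.1805429915659711], [0.7331620339362059, -0.005943644174306904], [0.7052406218167516, 0.1825052831508993], [0.6704179745805144, -0.0032459130821720535]]
box [[0.6028058110159071, 0.16828413057834177], [0.5728510205703616, 0.0019130167489844196], [0.4780556291478243, 0.019261264718686527], [0.5083650105991545, 0.1853636560779184]]
(np.float64(-10.499167495172616), np.float64(0.1705558961731313))
(np.float64(-5.344305489060562), np.float64(0.25753746148019235))
(np.float64(-5.553321295558164), np.float64(0.1593288917190971))
(np.float64(-4.97959097372541), np.float64(0.18719316260457153))
(np.float64(-10.206638968819842), np.float64(0.16904625694601322))
(np.float64(-10.341220030568932), np.float64(0.168845085860435))
bay est stop [0.6729 0.0922] est rails y [np.float64(0.09518951749035229), np.float64(-0.09199736785878367), np.float64(0.09294872104839595), np.float64(-0.09526977995088805)] bolt in bay [(np.float64(-0.0903859673934864), np.float64(-0.12373276434507464)), (np.float64(-0.0906765842471006), np.float64(-0.2830613910205097)), (np.float64(-0.08981332580470419), np.float64(-0.2628491522124695))]
crate [0.5191 0.098 ] [0.5189 0.0977] -10.349008831520464
in bay -0.15368606163536155 -0.008872161050043275
in bay -0.15387419676922048 -0.009211895721377032
-5.44921475949268
```

The measurements agree with the given sizes: toe 170.6 mm, bolt at bay x −90 mm, rails ±94 mm. In the bay frame the crate is at (−154, −9) mm, yawed −4.9°. Rotating it about the toe centre while pushing along bay x leaves it about 3 mm off centre, so I'll push with the opened fingers, using two contacts on the toe face.

```bash
cat >> h.py <<'E'
BO=np.array([.6729,.0922]);TH=-5.45
def w(bx,by):
    t=np.radians(TH);return BO+[bx*np.cos(t)-by*np.sin(t),bx*np.sin(t)+by*np.cos(t)]
def plan(wps,step):
    "wps: (x,y,z,yaw deg) world; prints tool-axis shares per row"
    s=r.get_state();p=np.array(s['tcp_pos']);y=s['eef_rot'][2];print('now',p.round(4),np.round(s['eef_rot'],2))
    for q in wps:
        q=np.array(q,float);n=int(max(np.ceil(np.linalg.norm(q[:3]-p)/step),np.ceil(abs(q[3]-y)/4.5)))
        for i in range(n):
            d=(q[:3]-p)/n; yy=np.radians(y+(q[3]-y)*i/n);C,S=np.cos(yy),np.sin(yy)
            print(np.round(np.array([C*d[0]+S*d[1],S*d[0]-C*d[1],-d[2]])/.15,3).tolist(),'rz',round(-np.radians((q[3]-y)/n)/.08,3))
        p,y=q[:3],q[3];print('--')
E
python3 - <<'E'
from h import *
b=np.radians(-4.9);a=w(-.224-.0095-.03,-.003+.0)
print(a,np.hypot(*a))
plan([(.195,.40,.226,-16.1),(.33,.28,.21,-16.1),(*a,.2,-10.35),(*a,.016,-10.35)],.05)
E
```

```text
[0.41030623 0.11424002] 0.425913119267549
now [0.187  0.6482 0.2258] [ 1.7993e+02 -1.0000e-02 -1.6090e+01]
[0.102, 0.315, -0.0] rz 0.0
[0.102, 0.315, -0.0] rz 0.0
[0.102, 0.315, -0.0] rz 0.0
[0.102, 0.315, -0.0] rz 0.0
[0.102, 0.315, -0.0] rz 0.0
--
[0.272, 0.13, 0.027] rz -0.0
[0.272, 0.13, 0.027] rz -0.0
[0.272, 0.13, 0.027] rz -0.0
[0.272, 0.13, 0.027] rz -0.0
--
[0.205, 0.228, 0.017] rz -0.314
[0.199, 0.233, 0.017] rz -0.314
[0.193, 0.238, 0.017] rz -0.314
[0.187, 0.243, 0.017] rz -0.314
--
[0.0, -0.0, 0.307] rz -0.0
[0.0, -0.0, 0.307] rz -0.0
[0.0, -0.0, 0.307] rz -0.0
[0.0, -0.0, 0.307] rz -0.0
--
```

play_rows --rows '[{"slide": [0.1, 0.315, 0], "delta_rot": [0, 0, 0], "fingers": 1}, {"slide": [0.1, 0.315, 0], "delta_rot": [0, 0, 0], "fingers": 1}, {"slide": [0.1, 0.315, 0], "delta_rot": [0, 0, 0], "fingers": 1}, {"slide": [0.1, 0.315, 0], "delta_rot": [0, 0, 0], "fingers": 1}, {"slide": [0.1, 0.315, 0], "delta_rot": [0, 0, 0], "fingers": 1}, {"slide": [0.27, 0.13, 0.027], "delta_rot": [0, 0, 0], "fingers": 1}, {"slide": [0.27, 0.13, 0.027], "delta_rot": [0, 0, 0], "fingers": 1}]'

```text
time_s: 1.02
tcp_pos: [0.261, 0.3398, 0.2188]
eef_rot: [-179.9, 0.0, -16.0]
contact_force: [0.4, 1.7, 0.4]
gripper_width: 0.0874
gripper_force: 0.0
```

play_rows --rows '[{"slide": [0.27, 0.13, 0.027], "delta_rot": [0, 0, 0], "fingers": 1}, {"slide": [0.27, 0.13, 0.027], "delta_rot": [0, 0, 0], "fingers": 1}, {"slide": [0.205, 0.23, 0.017], "delta_rot": [0, 0, -0.31], "fingers": 1}, {"slide": [0.2, 0.23, 0.017], "delta_rot": [0, 0, -0.31], "fingers": 1}, {"slide": [0.195, 0.24, 0.017], "delta_rot": [0, 0, -0.31], "fingers": 1}, {"slide": [0.185, 0.24, 0.017], "delta_rot": [0, 0, -0.31], "fingers": 1}, {"slide": [0, 0, 0], "delta_rot": [0, 0, 0], "fingers": 1}, {"slide": [0, 0, 0], "delta_rot": [0, 0, 0], "fingers": 1}]'

```text
time_s: 2.02
tcp_pos: [0.4079, 0.1155, 0.2001]
eef_rot: [-180.0, 0.0, -10.5]
contact_force: [0.5, -0.1, 0.4]
gripper_width: 0.0874
gripper_force: 0.0
```

Run:
```python
from h import *
a=w(-.2635,-.003)
plan([(*a,.13,-10.35),(*a,.016,-10.35)],.04)
c=cam('top');cv2.imwrite('pics/t1.png',cv2.resize(c['image'][125:320,170:400],None,fx=3,fy=3))
```

```text
now [0.4079 0.1155 0.2001] [-1.800e+02  1.000e-02 -1.048e+01]
[0.009, 0.003, 0.234] rz -0.014
[0.009, 0.003, 0.234] rz -0.014
--
[0.0, -0.0, 0.253] rz -0.0
[0.0, -0.0, 0.253] rz -0.0
[0.0, -0.0, 0.253] rz -0.0
--
```

View pics/t1.png

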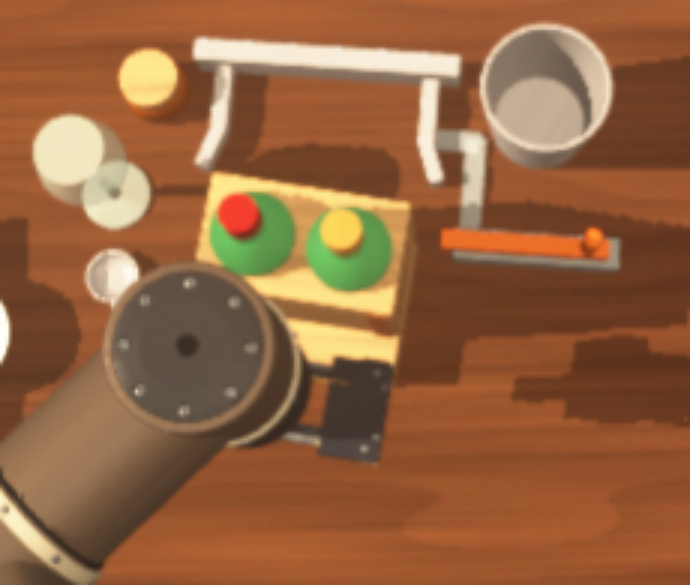

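The gripper hangs above and behind the toe board (dark body near (355,410)). I'll go down behind it and check from the side.

play_rows --rows '[{"slide": [0.01, 0, 0.23], "delta_rot": [0, 0, 0], "fingers": 1}, {"slide": [0.01, 0, 0.23], "delta_rot": [0, 0, 0], "fingers": 1}, {"slide": [0, 0, 0.25], "delta_rot": [0, 0, 0], "fingers": 1}, {"slide": [0, 0, 0.25], "delta_rot": [0, 0, 0], "fingers": 1}, {"slide": [0, 0, 0.25], "delta_rot": [0, 0, 0], "fingers": 1}, {"slide": [0, 0, 0], "delta_rot": [0, 0, 0], "fingers": 1}]'

```text
time_s: 2.82
tcp_pos: [0.4091, 0.1147, 0.0169]
eef_rot: [179.7, 0.2, -10.3]
contact_force: [-0.2, 0.0, 0.7]
gripper_width: 0.0877
gripper_force: 0.0
```

Run:
```python
from h import *
plan([(*w(-.2335,-.003),.016,-10.35),(*w(-.17,-.003),.016,-6.5),(*w(-.12,-.002),.016,-5.45),(*w(-.0795,-.0015),.016,-5.45)],.008)
c=cam('side');cv2.imwrite('pics/s1.png',cv2.resize(c['image'][120:340,230:480],None,fx=2.7,fy=2.7))
```

```text
now [0.4091 0.1147 0.0169] [179.75   0.2  -10.31]
[0.052, -0.004, 0.002] rz 0.002
[0.052, -0.004, 0.002] rz 0.002
[0.052, -0.004, 0.002] rz 0.002
[0.052, -0.004, 0.002] rz 0.002
--
[0.053, -0.005, -0.0] rz -0.105
[0.053, -0.004, -0.0] rz -0.105
[0.053, -0.004, -0.0] rz -0.105
[0.053, -0.003, -0.0] rz -0.105
[0.053, -0.003, -0.0] rz -0.105
[0.053, -0.002, -0.0] rz -0.105
[0.053, -0.002, -0.0] rz -0.105
[0.053, -0.001, -0.0] rz -0.105
--
[0.048, -0.002, -0.0] rz -0.033
[0.048, -0.002, -0.0] rz -0.033
[0.048, -0.002, -0.0] rz -0.033
[0.048, -0.001, -0.0] rz -0.033
[0.048, -0.001, -0.0] rz -0.033
[0.048, -0.001, -0.0] rz -0.033
[0.048, -0.001, -0.0] rz -0.033
--
[0.045, -0.001, -0.0] rz -0.0
[0.045, -0.001, -0.0] rz -0.0
[0.045, -0.001, -0.0] rz -0.0
[0.045, -0.001, -0.0] rz -0.0
[0.045, -0.001, -0.0] rz -0.0
[0.045, -0.001, -0.0] rz -0.0
--
```

View pics/s1.png

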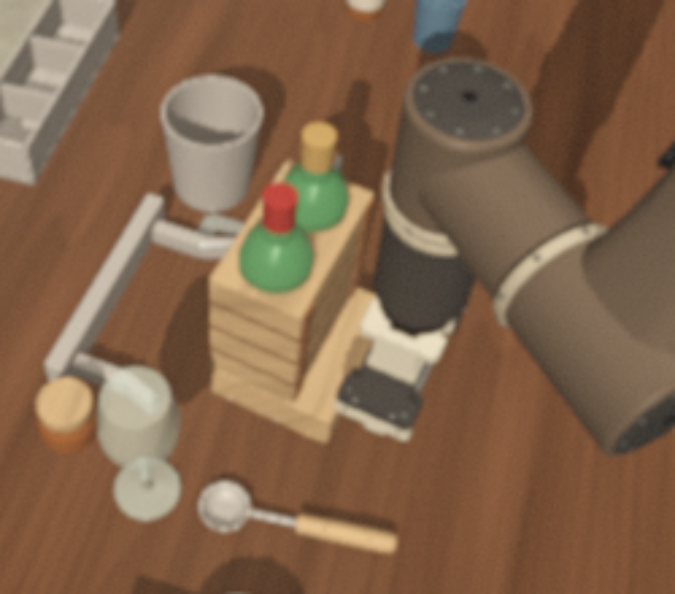

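The side view shows the gripper upright just behind the toe board (about (385,390)). The wrist (430,250) is clear of the upright box and bottles, and the spoon (290,515) is out of the way. Now I'll make contact.

play_rows --rows '[{"slide": [0.05, -0.004, 0], "delta_rot": [0, 0, 0], "fingers": 1}, {"slide": [0.05, -0.004, 0], "delta_rot": [0, 0, 0], "fingers": 1}, {"slide": [0.05, -0.004, 0], "delta_rot": [0, 0, 0], "fingers": 1}, {"slide": [0.05, -0.004, 0], "delta_rot": [0, 0, 0], "fingers": 1}, {"slide": [0.04, -0.003, 0], "delta_rot": [0, 0, 0], "fingers": 1}, {"slide": [0.04, -0.003, 0], "delta_rot": [0, 0, 0], "fingers": 1}]'

```text
time_s: 3.62
tcp_pos: [0.4496, 0.1089, 0.0182]
eef_rot: [179.8, 0.3, -10.5]
contact_force: [-17.3, 3.1, 13.4]
gripper_width: 0.0874
gripper_force: 8.7
```

play_rows --rows '[{"slide": [0.04, -0.004, 0], "delta_rot": [0, 0, -0.08], "fingers": 1}, {"slide": [0.04, -0.003, 0], "delta_rot": [0, 0, -0.08], "fingers": 1}]'

```text
time_s: 3.88
tcp_pos: [0.4605, 0.1069, 0.0179]
eef_rot: [179.7, 0.4, -9.8]
contact_force: [-17.5, 0.5, 13.3]
gripper_width: 0.0877
gripper_force: 8.5
```

Run:
```python
from h import *
s=r.get_state();print(s['tcp_pos'],s['eef_rot'],s['contact_force'],s['moment'])
c=cam('side');d=cam('top')
a=cv2.resize(c['image'][120:300,280:460],(400,400));b=cv2.resize(d['image'][130:270,210:350],(400,400))
cv2.imwrite('pics/s2.png',np.hstack([a,b]))
```

```text
[0.46049479 0.10693539 0.01791956] [179.70441814   0.41826556  -9.8104127 ] [-17.48551123   0.5002566   13.2502722 ] [ 0.0371771   5.91421403 -0.3643633 ]
```

View pics/s2.png

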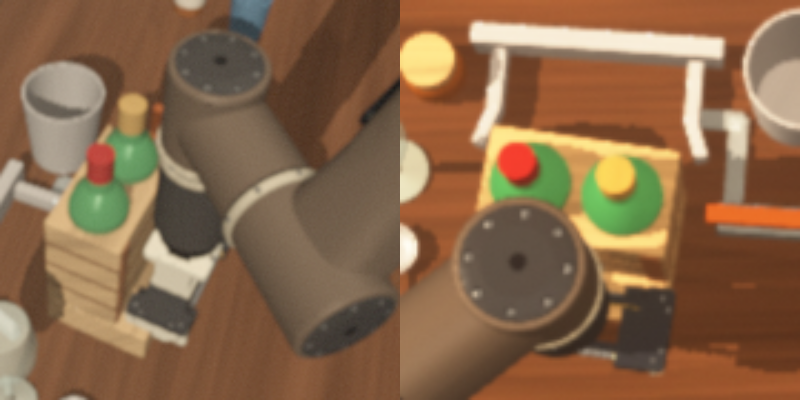

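Side and top views show the crate upright and about 20 mm further on, with its far edge now at about row 175–184 of the top view. I'll carry on, raising the tool slightly to relieve the downward drag.

play_rows --rows '[{"slide": [0.05, -0.004, -0.01], "delta_rot": [0, 0, -0.1], "fingers": 1}, {"slide": [0.05, -0.003, -0.01], "delta_rot": [0, 0, -0.1], "fingers": 1}, {"slide": [0.05, -0.003, -0.01], "delta_rot": [0, 0, -0.1], "fingers": 1}, {"slide": [0.05, -0.003, 0], "delta_rot": [0, 0, -0.1], "fingers": 1}, {"slide": [0.05, -0.002, 0], "delta_rot": [0, 0, -0.1], "fingers": 1}, {"slide": [0.05, -0.002, 0], "delta_rot": [0, 0, -0.1], "fingers": 1}]'

```text
time_s: 4.72
tcp_pos: [0.5063, 0.1033, 0.0214]
eef_rot: [179.8, 0.4, -7.1]
contact_force: [-6.9, -0.4, -5.3]
gripper_width: 0.0876
gripper_force: 3.4
```

```bash
cat >> h.py <<'E'
def tcpbay():
    s=r.get_state();d=np.array(s['tcp_pos'])[:2]-BO;t=np.radians(TH)
    print('tcp in bay mm',1e3*(d[0]*np.cos(t)+d[1]*np.sin(t)),1e3*(-d[0]*np.sin(t)+d[1]*np.cos(t)),'yaw',s['eef_rot'][2]-TH,s['tcp_pos'][2],s['contact_force'])
def crate_px(c):
    "bottle caps"
    hsv=cv2.cvtColor(c['image'],cv2.COLOR_BGR2HSV)
    g=cv2.inRange(hsv,(50,100,40),(80,255,255));n,l,st,ce=cv2.connectedComponentsWithStats(g)
    return [(st[i].tolist(),ce[i].round(1).tolist()) for i in range(1,n) if st[i][4]>80]
E
python3 - <<'E'
from h import *
tcpbay()
c=cam('top');cv2.imwrite('pics/t3.png',cv2.resize(c['image'][125:270,205:385],None,fx=4,fy=4,interpolation=cv2.INTER_CUBIC))
E
```

```text
tcp in bay mm -166.88589895268288 -4.799911583107936 yaw -1.60934551226039 0.02144210494306733 [-6.87060806 -0.38029446 -5.34466537]
```

View pics/t3.png

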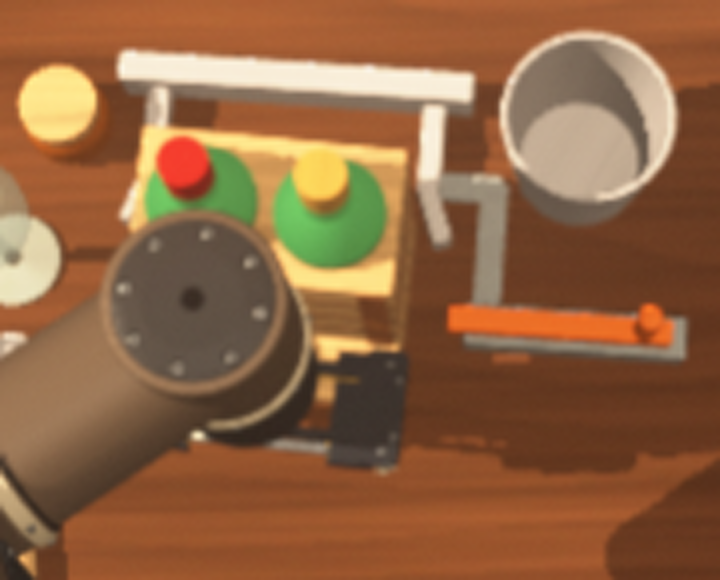

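The far top edge of the box runs from (146,127) to (407,150) in the crop. I'll turn that into a pose in the bay frame.

```bash
cat >> h.py <<'E'
def cratepose(q,off,f,dx=.07):
    "far top edge of the upright box: left and right corner in the crop"
    c=cam('top');e=ray(c,(np.array(q,float)+.5)/f-.5+off,.215)[:,:2]
    d=e[0]-e[1];yw=np.arctan2(-d[0],d[1]);o=e.mean(0)-dx*np.array([np.cos(yw),np.sin(yw)])-BO;t=np.radians(TH)
    print('crate in bay mm',1e3*(o[0]*np.cos(t)+o[1]*np.sin(t)),1e3*(-o[0]*np.sin(t)+o[1]*np.cos(t)),'yaw',np.degrees(yw)-TH,'w',np.linalg.norm(d))
E
python3 - <<'E'
from h import *
cratepose([(205,230),(468,270)],[190,125],4)
cratepose([(146,127),(407,150)],[205,125],4)
plan([(*w(-.12,-.003),.0214,-5.45),(*w(-.081,-.002),.0214,-5.45)],.0075)
E
```

```text
crate in bay mm -153.77145514005602 -9.344516128478876 yaw -4.756638968819842 w 0.16904625694601322
crate in bay mm -81.4044571645292 -7.248731426041938 yaw -1.1952624900210616 w 0.16815205517681
now [0.5074 0.1039 0.0218] [179.85   0.27  -7.05]
[0.044, -0.002, 0.0] rz -0.05
[0.044, -0.002, 0.0] rz -0.05
[0.044, -0.002, 0.0] rz -0.05
[0.044, -0.002, 0.0] rz -0.05
[0.044, -0.002, 0.0] rz -0.05
[0.044, -0.001, 0.0] rz -0.05
[0.044, -0.001, 0.0] rz -0.05
--
[0.043, -0.001, -0.0] rz -0.0
[0.043, -0.001, -0.0] rz -0.0
[0.043, -0.001, -0.0] rz -0.0
[0.043, -0.001, -0.0] rz -0.0
[0.043, -0.001, -0.0] rz -0.0
[0.043, -0.001, -0.0] rz -0.0
--
```

play_rows --rows '[{"slide": [0.045, -0.007, 0], "delta_rot": [0, 0, -0.05], "fingers": 1}, {"slide": [0.045, -0.007, 0], "delta_rot": [0, 0, -0.05], "fingers": 1}, {"slide": [0.045, -0.007, 0], "delta_rot": [0, 0, -0.05], "fingers": 1}, {"slide": [0.045, -0.006, 0], "delta_rot": [0, 0, -0.05], "fingers": 1}, {"slide": [0.045, -0.006, 0], "delta_rot": [0, 0, -0.05], "fingers": 1}, {"slide": [0.045, -0.006, 0], "delta_rot": [0, 0, -0.05], "fingers": 1}]'

```text
time_s: 5.62
tcp_pos: [0.5475, 0.1051, 0.0216]
eef_rot: [179.8, 0.3, -5.7]
contact_force: [-7.1, -0.5, -3.7]
gripper_width: 0.088
gripper_force: 3.7
```

Run:
```python
from h import *
tcpbay()
c=cam('top');cv2.imwrite('pics/t4.png',cv2.resize(c['image'][125:270,205:385],None,fx=4,fy=4,interpolation=cv2.INTER_CUBIC))
```

```text
tcp in bay mm -126.08498148152323 0.9393890319573575 yaw -0.2192841731521291 0.021618590760394903 [-7.13799198 -0.50038349 -3.7122249 ]
```

View pics/t4.png

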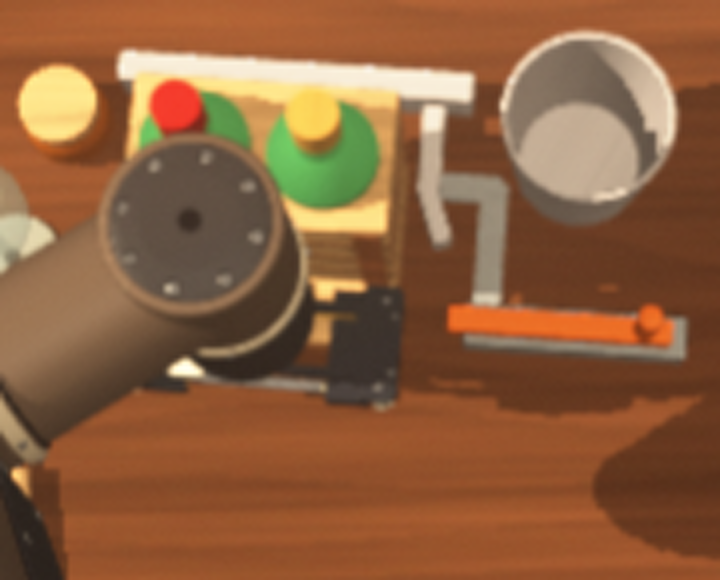

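The box's far edge runs (137,73)–(399,94), so the crate is entering the bay squarely, about 40 mm from home. I'll push straight on.

play_rows --rows '[{"slide": [0.04, 0, 0], "delta_rot": [0, 0, 0], "fingers": 1}, {"slide": [0.04, 0, 0], "delta_rot": [0, 0, 0], "fingers": 1}, {"slide": [0.04, 0, 0], "delta_rot": [0, 0, -0.02], "fingers": 1}, {"slide": [0.04, 0, 0], "delta_rot": [0, 0, -0.02], "fingers": 1}, {"slide": [0.04, 0, 0], "delta_rot": [0, 0, 0], "fingers": 1}]'

```text
time_s: 6.3
tcp_pos: [0.5777, 0.1028, 0.0218]
eef_rot: [179.9, 0.3, -5.4]
contact_force: [-8.4, 0.8, -3.6]
gripper_width: 0.0876
gripper_force: 3.8
```

Run:
```python
from h import *
tcpbay()
c=cam('top');cv2.imwrite('pics/t5.png',cv2.resize(c['image'][125:270,205:385],None,fx=4,fy=4,interpolation=cv2.INTER_CUBIC))
cratepose([(137,73),(399,94)],[205,125],4)
```

```text
tcp in bay mm -95.76601768309915 1.4711342394466247 yaw 0.0005792651121785397 0.021765778321397793 [-8.43938192  0.75348366 -3.61201866]
crate in bay mm -45.35346799851016 1.003476958646556 yaw -0.7851839904972664 w 0.16968630455999584
```

Still about 10–15 mm to go. I'll push slowly and watch the force.

play_rows --rows '[{"slide": [0.02, 0, 0], "delta_rot": [0, 0, 0], "fingers": 1}, {"slide": [0.02, 0, 0], "delta_rot": [0, 0, 0], "fingers": 1}, {"slide": [0.015, 0, 0], "delta_rot": [0, 0, 0], "fingers": 1}]'

```text
time_s: 6.78
tcp_pos: [0.586, 0.1021, 0.0219]
eef_rot: [179.9, 0.3, -5.4]
contact_force: [-7.4, 1.1, -3.6]
gripper_width: 0.0875
gripper_force: 3.9
```

play_rows --rows '[{"slide": [0.015, 0, 0], "delta_rot": [0, 0, 0], "fingers": 1}]'

```text
time_s: 6.9
tcp_pos: [0.5882, 0.1019, 0.0218]
eef_rot: [179.9, 0.3, -5.4]
contact_force: [-7.3, -0.3, -3.7]
gripper_width: 0.0878
gripper_force: 4.0
```

play_rows --rows '[{"slide": [0.013, 0, 0], "delta_rot": [0, 0, 0], "fingers": 1}, {"slide": [0.007, 0, 0], "delta_rot": [0, 0, 0], "fingers": 1}]'

```text
time_s: 7.15
tcp_pos: [0.5911, 0.1017, 0.0218]
eef_rot: [179.9, 0.3, -5.4]
contact_force: [-8.7, 0.8, -2.3]
gripper_width: 0.0875
gripper_force: 4.0
```

play_rows --rows '[{"slide": [0.01, 0, 0], "delta_rot": [0, 0, 0], "fingers": 1}]'

```text
time_s: 7.28
tcp_pos: [0.5915, 0.1015, 0.0217]
eef_rot: [179.9, 0.4, -5.4]
contact_force: [-15.9, 3.8, 4.2]
gripper_width: 0.0878
gripper_force: 8.2
```

play_rows --rows '[{"slide": [0.005, 0, 0], "delta_rot": [0, 0, 0], "fingers": 1}, {"slide": [0, 0, 0], "delta_rot": [0, 0, 0], "fingers": 1}]'

```text
time_s: 7.52
tcp_pos: [0.5914, 0.1014, 0.0217]
eef_rot: [179.8, 0.5, -5.4]
contact_force: [-15.4, 3.3, 3.0]
gripper_width: 0.0875
gripper_force: 7.8
```

play_rows --rows '[{"slide": [-0.03, 0, 0], "delta_rot": [0, 0, 0], "fingers": 1}, {"slide": [-0.15, 0, 0], "delta_rot": [0, 0, 0], "fingers": 1}, {"slide": [-0.3, 0, 0], "delta_rot": [0, 0, 0], "fingers": 1}, {"slide": [-0.2, 0, -0.3], "delta_rot": [0, 0, 0], "fingers": -1}, {"slide": [0, 0, -0.4], "delta_rot": [0, 0, 0], "fingers": -1}, {"slide": [0, 0.3, -0.2], "delta_rot": [0, 0, 0], "fingers": -1}, {"slide": [0, 0.4, 0], "delta_rot": [0, 0, 0], "fingers": -1}, {"slide": [0, 0.4, 0], "delta_rot": [0, 0, 0], "fingers": -1}]'

```text
time_s: 8.52
tcp_pos: [0.4804, -0.0534, 0.1599]
eef_rot: [-179.9, -0.3, -5.3]
contact_force: [1.5, -0.5, 0.2]
gripper_width: 0.0431
gripper_force: 0.0
```

Run:
```python
from h import *
tcpbay()
c=cam('top');cv2.imwrite('pics/t6.png',cv2.resize(c['image'][125:270,205:405],None,fx=4,fy=4,interpolation=cv2.INTER_CUBIC))
plan([(*w(-.09,-.335),.16,-5.45),(*w(-.09,-.335),.07,-5.45)],.05)
```

```text
tcp in bay mm -177.78823796939085 -163.2508057143076 yaw 0.16857323009286862 0.1599273658192732 [ 1.52018352 -0.49254779  0.19196113]
now [ 0.4783 -0.0585  0.1593] [ 1.7999e+02 -1.3000e-01 -5.4600e+00]
[0.149, 0.277, -0.001] rz -0.0
[0.149, 0.277, -0.001] rz -0.0
[0.149, 0.277, -0.001] rz -0.0
[0.149, 0.277, -0.001] rz -0.0
--
[0.0, -0.0, 0.3] rz -0.0
[0.0, -0.0, 0.3] rz -0.0
--
```

View pics/t6.png

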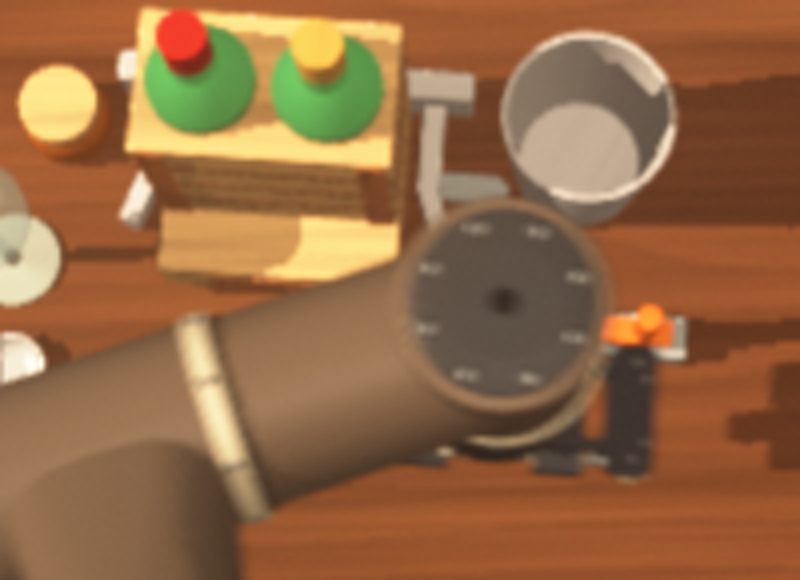

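The crate stands square between the rails. I'll measure the box-top corners, about (143,8), (403,24), (392,168) and (126,151), and the toe's near edge.

Run:
```python
from h import *
cratepose([(143,8),(403,24)],[205,125],4)
cratepose([(126,151),(392,168)],[205,125],4,-.026)
```

```text
crate in bay mm 0.18516444389710973 0.6268888398635739 yaw 0.2550886683339959 w 0.16929763219115124
crate in bay mm -0.005353903995752645 1.303950586986609 yaw 0.23741847698230334 w 0.17067966638604787
```

play_rows --rows '[{"slide": [0, 0.36, 0], "delta_rot": [0, 0, 0], "fingers": -1}, {"slide": [0, 0.38, 0], "delta_rot": [0, 0, 0], "fingers": -1}, {"slide": [0, 0.38, 0], "delta_rot": [0, 0, 0], "fingers": -1}, {"slide": [0.3, 0, 0], "delta_rot": [0, 0, 0], "fingers": -1}, {"slide": [0.29, 0, 0], "delta_rot": [0, 0, 0], "fingers": -1}, {"slide": [0, 0, 0.3], "delta_rot": [0, 0, 0], "fingers": -1}, {"slide": [0, 0, 0.3], "delta_rot": [0, 0, 0], "fingers": -1}, {"slide": [0, 0, 0], "delta_rot": [0, 0, 0], "fingers": -1}]'

```text
time_s: 9.68
tcp_pos: [0.5501, -0.2269, 0.0653]
eef_rot: [-180.0, 0.3, -5.3]
contact_force: [-0.5, 0.2, 0.2]
gripper_width: 0.0004
gripper_force: 0.0
```

Run:
```python
from h import *
tcpbay(); plan([(*w(-.09,-.18),.07,-5.45)],.012)
```

```text
tcp in bay mm -91.91893116670956 -329.28512633583205 yaw 0.1159930002627485 0.06530361138259975 [-0.45942006  0.19480074  0.23152427]
now [ 0.5501 -0.2269  0.0653] [-180.      0.33   -5.33]
[0.001, -0.077, -0.002] rz 0.002
[0.001, -0.077, -0.002] rz 0.002
[0.001, -0.077, -0.002] rz 0.002
[0.001, -0.077, -0.002] rz 0.002
[0.001, -0.077, -0.002] rz 0.002
[0.001, -0.077, -0.002] rz 0.002
[0.001, -0.077, -0.002] rz 0.002
[0.001, -0.077, -0.002] rz 0.002
[0.001, -0.077, -0.002] rz 0.002
[0.001, -0.077, -0.002] rz 0.002
[0.001, -0.077, -0.002] rz 0.002
[0.001, -0.077, -0.002] rz 0.002
[0.001, -0.077, -0.002] rz 0.002
--
```

The crate is home at (0, 1) mm with 0.2° yaw. Now the bolt.

play_rows --rows '[{"slide": [0.006, -0.08, 0], "delta_rot": [0, 0, 0], "fingers": -1}, {"slide": [0.006, -0.08, 0], "delta_rot": [0, 0, 0], "fingers": -1}, {"slide": [0, -0.08, 0], "delta_rot": [0, 0, 0], "fingers": -1}, {"slide": [0, -0.08, 0], "delta_rot": [0, 0, 0], "fingers": -1}, {"slide": [0, -0.08, 0], "delta_rot": [0, 0, 0], "fingers": -1}, {"slide": [0, -0.08, 0], "delta_rot": [0, 0, 0], "fingers": -1}]'

```text
time_s: 10.42
tcp_pos: [0.5607, -0.1557, 0.0688]
eef_rot: [180.0, -0.1, -5.3]
contact_force: [0.5, -2.8, 4.7]
gripper_width: -0.0003
gripper_force: 2.2
```

play_rows --rows '[{"slide": [0, -0.08, 0], "delta_rot": [0, 0, 0], "fingers": -1}, {"slide": [0, -0.08, 0], "delta_rot": [0, 0, 0], "fingers": -1}, {"slide": [0, -0.08, 0], "delta_rot": [0, 0, 0], "fingers": -1}, {"slide": [0, -0.06, 0], "delta_rot": [0, 0, 0], "fingers": -1}]'

```text
time_s: 10.92
tcp_pos: [0.5644, -0.1107, 0.0681]
eef_rot: [-180.0, 0.0, -5.3]
contact_force: [0.4, -3.2, 4.3]
gripper_width: 0.0006
gripper_force: 2.1
```

Run:
```python
from h import *
tcpbay()
```

```text
tcp in bay mm -88.72508396411871 -212.23788816223993 yaw 0.10493955087150031 0.06810078852974084 [ 0.43659688 -3.18731989  4.31977658]
```

play_rows --rows '[{"slide": [0, -0.05, 0], "delta_rot": [0, 0, 0], "fingers": -1}, {"slide": [0, -0.05, 0], "delta_rot": [0, 0, 0], "fingers": -1}, {"slide": [0, -0.03, 0], "delta_rot": [0, 0, 0], "fingers": -1}]'

```text
time_s: 11.3
tcp_pos: [0.5661, -0.0917, 0.0681]
eef_rot: [-180.0, 0.0, -5.4]
contact_force: [1.5, -3.7, 3.2]
gripper_width: 0.0008
gripper_force: 1.9
```

play_rows --rows '[{"slide": [0, -0.015, 0], "delta_rot": [0, 0, 0], "fingers": -1}, {"slide": [0, -0.015, 0], "delta_rot": [0, 0, 0], "fingers": -1}]'

```text
time_s: 11.55
tcp_pos: [0.5665, -0.0876, 0.0681]
eef_rot: [180.0, 0.0, -5.4]
contact_force: [1.9, -3.2, 3.1]
gripper_width: 0.001
gripper_force: 1.8
```

play_rows --rows '[{"slide": [0, -0.012, 0], "delta_rot": [0, 0, 0], "fingers": -1}]'

```text
time_s: 11.68
tcp_pos: [0.5666, -0.0858, 0.0681]
eef_rot: [180.0, 0.0, -5.4]
contact_force: [1.1, -3.8, 3.1]
gripper_width: 0.0006
gripper_force: 1.8
```

play_rows --rows '[{"slide": [0, -0.012, 0], "delta_rot": [0, 0, 0], "fingers": -1}, {"slide": [0, -0.012, 0], "delta_rot": [0, 0, 0], "fingers": -1}]'

```text
time_s: 11.92
tcp_pos: [0.567, -0.0822, 0.0681]
eef_rot: [180.0, 0.0, -5.4]
contact_force: [0.8, -3.1, 2.6]
gripper_width: 0.0003
gripper_force: 1.8
```

play_rows --rows '[{"slide": [0, -0.012, 0], "delta_rot": [0, 0, 0], "fingers": -1}, {"slide": [0, -0.006, 0], "delta_rot": [0, 0, 0], "fingers": -1}]'

```text
time_s: 12.18
tcp_pos: [0.5671, -0.0802, 0.0682]
eef_rot: [179.9, 0.0, -5.3]
contact_force: [1.1, -10.6, 2.9]
gripper_width: 0.0001
gripper_force: 5.5
```

The force has risen to 10.6 N, so the bolt is against its stop. I'll hold briefly, back off and check.

play_rows --rows '[{"slide": [0, 0, 0], "delta_rot": [0, 0, 0], "fingers": -1}, {"slide": [0, 0, 0], "delta_rot": [0, 0, 0], "fingers": -1}, {"slide": [0, 0.1, 0], "delta_rot": [0, 0, 0], "fingers": -1}, {"slide": [0, 0.2, 0], "delta_rot": [0, 0, 0], "fingers": -1}, {"slide": [0, 0.3, 0], "delta_rot": [0, 0, 0], "fingers": -1}, {"slide": [0, 0.2, -0.3], "delta_rot": [0, 0, 0], "fingers": -1}, {"slide": [0, 0.3, -0.3], "delta_rot": [0, 0, 0], "fingers": -1}, {"slide": [-0.2, 0.3, -0.2], "delta_rot": [0, 0, 0], "fingers": -1}]'

```text
time_s: 13.18
tcp_pos: [0.5184, -0.2865, 0.1886]
eef_rot: [-180.0, -0.1, -5.3]
contact_force: [-0.2, -1.0, 0.2]
gripper_width: 0.0004
gripper_force: 0.0
```

play_rows --rows '[{"slide": [-0.2, 0, 0], "delta_rot": [0, 0, 0], "fingers": -1}, {"slide": [0, 0, 0], "delta_rot": [0, 0, 0], "fingers": -1}, {"slide": [0, 0, 0], "delta_rot": [0, 0, 0], "fingers": -1}]'

```text
time_s: 13.55
tcp_pos: [0.4879, -0.2821, 0.1871]
eef_rot: [-180.0, 0.0, -5.4]
contact_force: [0.6, -0.5, -0.7]
gripper_width: 0.0005
gripper_force: 0.0
```

Run:
```python
from h import *
c=cam('top');cv2.imwrite('pics/t7.png',cv2.resize(c['image'][125:270,205:405],None,fx=4,fy=4,interpolation=cv2.INTER_CUBIC))
hsv=cv2.cvtColor(c['image'],cv2.COLOR_BGR2HSV)[185:225,270:385];m=cv2.inRange(hsv,(5,200,200),(14,255,255))
ys,xs=np.nonzero(m);i,j=xs.argmin(),xs.argmax()
e=ray(c,[(xs[i]+270-.5,ys[i]+185),(xs[j]+270.5,ys[j]+185)],.048)[:,:2]-BO;t=np.radians(TH)
print(-e[:,0]*np.sin(t)+e[:,1]*np.cos(t),r.get_state()['contact_force'])
```

```text
[-0.01161972 -0.13921137] [ 0.02005355  0.29816296 -0.28018132]
```

View pics/t7.png

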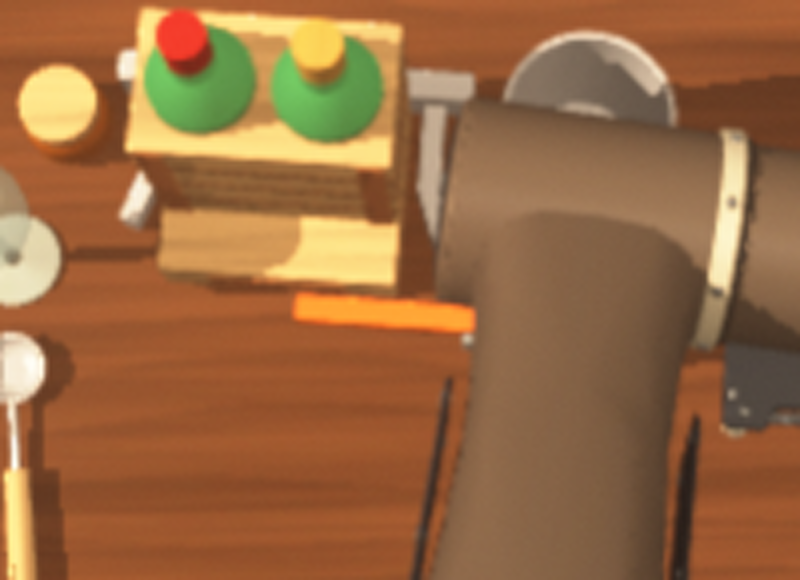

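The bolt tip is at about (295,307), which is bay y −12 mm (fully across is −15). The crate hasn't moved, and the bystanders in view (candle jar, glass, spoon, bucket) are where they were.

```bash
python3 -c "
from plant import r
print(r.close_job())"
```

```text
the job is handed in; nothing more can be done
None
```

Handed in, with no verdict returned: the crate measured within about 1–2 mm and 0.3° of home against the back stop, the bolt is fully across against its stop, and the bystanders in the last view had not moved.

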